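# Load the feed-wheel unit and turn its index mark up

### The job

Carry the feed-wheel unit, which has an orange lift handle, to the blue-rimmed locating tray, set it down flat inside the rim without dropping it, and let go. Then turn its black wheel on its axle, in as many strokes as it needs, until its yellow index mark points straight up, and leave it so with the unit still seated in the tray. Keep the unit upright throughout and do not disturb the other things on the bench.

Things in the scene. Friction and masses are not known exactly. Their poses are not given: they have to be found in the camera images.
- feed_unit: Loose unit, 0.73 kg, balanced under its handle; it would hang askew if lifted by the wheel. Dark plate 200 (x) x 80 (y) x 8 mm; origin: centre of its underside, z up. At -x two cheeks (58 mm apart outside, 24 mm wide in x, tops 64 mm up; round bosses to 70) hold the black wheel; at +x a motor, up to 59 mm high; between them a portal with an orange handle bar, top 152 mm up, the highest point.
- lift_handle (a point): Centre of the orange handle bar, on the unit at (32, 0, 140) mm. The bar is 18 mm thick along the unit's x, 76 mm long along y, 24 mm high; its two posts, 16 mm in x and 8 mm in y, stand under its ends; the space under it between them is open. Axes as the unit's.
- wheel_axle (a point): Centre of the wheel, on the unit at (-55, 0, 58) mm; the axle runs along the unit's y. The wheel has 92 mm diameter and is 34 mm wide along y; its top is 104 mm above the unit's origin, and its rim can be pinched across the width from above. The handle's near face is 78 mm from the axle along x. Axes as the unit's.
- feed_wheel (a joint): Angle of the wheel on its axle, in rad: 0 (or any whole turn) with the index mark at the top; growing values carry the mark from the top towards the handle (unit's +x), then down. No stops; friction of about 0.04 N m holds the wheel wherever it is left. At the start the mark is in the lower half, at 1.9 to 4.4 rad.
- index_mark (a point): Yellow index mark, a stripe 11 mm wide right across the tread and down both side faces of the black wheel; this point is on the tread, 46 mm from the axle. Its z axis points from the axle outwards through the mark, its y axis along the axle.
- tray: Fixed locating tray, 236 (x) x 116 (y) mm, aluminium floor with a blue rim; its origin is the centre of its underside, z up. The pocket inside the rim is 210 x 90 mm, its floor 8 mm and the rim's top 20 mm above the origin; the unit's plate fits with 5 mm to spare on every side, its x along the tray's x, either end first.
- label_roll: Bystander: white roll, 76 mm diameter, 53 mm high, standing on its end; origin at the centre of its underside.
- spray_can: Bystander: white spray can, 53 mm diameter, 189 mm high; origin at the centre of its underside.
- multimeter: Bystander: yellow and grey meter lying flat, 150 x 74 x 45 mm; origin at the centre of its underside.
- mug: Bystander: dark grey mug, 82 mm diameter, 107 mm high, with handle; origin at the centre of its underside.
- ribbon_core: Bystander: grey ribbon on a white core lying flat, 40 x 160 x 40 mm; origin at the centre of its underside.

How it is judged:
By the outcome, as a careful person would: the job done as asked, in the order asked, and still so for the second after the job is handed in, with the robot touching nothing.
It also fails if it takes over 72 s, if anything falls off the work surface, if the arm or the gripper's body presses on something with over 40 N, if the wrist force passes 120 N, or if a joint passes its speed limit or range.

### The arm

A 6-joint arm with a two-finger parallel gripper is mounted at the origin on the work surface; the furniture and walls round the work are solid. World frame = base frame: x ahead of the robot, y to its left, z up, the work surface at z = 0. Lengths are in m, angles in rad, forces in N, time in s.
With the tool pointing down it reaches from about 0.425 to 0.95 m from the base axis. Payload 3.5 kg.
Tool frame: the origin (TCP) lies on the centre line of the jaws, within the pads' length; the fingertips stand 14 mm ahead of it and the grasp point (between the pads) lies 5 mm behind it (ctrl.finger_overhang is the distance from the TCP to the fingertips, in m); z points along the fingers, y is the line along which they close (so a half turn about z gives the same grasp; the last joint's range is limited). The gripper opens to 85 mm and grips with 20 to 120 N. Pads are 22 mm wide; open, the fingers measure 114 mm over their backs; the gripper's body (76 mm by 85 mm) begins 54 mm behind the grasp point. The pads swing forward as they close: fully open they stand 13 mm farther back than shut.
Start: joints at [1.013, 0.286, 1.577, -0, 1.279, -0.15], TCP at [0.268, 0.62, 0.223] pointing down, gripper open.
Joint ranges: [-2.77, 2.77], [-0.9, 2.22], [0.21, 2.48], [-1.53, 4.67], [0.24, 2.81], [-2.84, 2.84]. Speed limits (rad/s): [2.79, 2.79, 3.14, 3.14, 3.14, 3.14].

### API

Orientations are given as a unit quaternion [x, y, z, w].
In Python, from plant import ctrl gives the robot as it stands.
- The arm moves only by the tool send_rows, never from a script. Its argument "moves" is text: rows parted by semicolons, each of 7 numbers parted by spaces: the turn, a rotation vector about the tool's x, y, z in units of 360 degrees (1.0 is 360 degrees), then the shift along the tool's x, y, z in units of 20 cm (1.0 is 20 cm), then the gripper's target within -1 to 1 (fully open at 1, half-way at 0, shut at -1). A call has 1 to 12 rows; each row is the pose to reach, as a shift and turn from the pose commanded when the call began, along the tool's axes at that moment, turning the shorter way round; what a row does not reach only later rows make up. A row lasts 1/8 s, in which the tool goes at most 62.5 mm and 10.7 degrees, less where a joint would pass 70% of its speed; a pose out of reach is approached as far as the arm can. A call with a number of a shift or a turn outside -1 to 1 is refused whole. A call with a gripper value outside its range is refused whole. The fingers move at their own pace and stop on an object; "newtons" is the grip in N (left out, the last holds). Time passes only in rows, so rows that repeat a pose let the fingers close. It gives the time, the measured TCP pose, the force, the opening and the grip force at its end, in the units of the state.
- ctrl.get_state(): the state, without advancing time (a new reading comes with each control period).
- ctrl.read_camera(name): name is "scene" or "top" or "wrist"; returns a dict with "image" (400x640x3 uint8, red, green, blue), "fovy" (degrees; the focal length in pixels is half the picture's height over the tangent of half this angle, whatever the lens; pixels are square), "cx", "cy" (the principal point, pixels), "distortion" ([k1, k2, p1, p2, k3] as OpenCV has them; the pictures are not rectified), "extrinsics" (4x4, takes a point from camera to world coordinates). Camera axes: x right, y up, looking along -z (the intrinsics and any distortion apply to the point x, -y, -z); pixel columns grow to the right and rows downward; lengths in m; the calibration is good to about 2 mm. A picture is of the moment at which its call begins. There is no depth.
- ctrl.sign_off(): hands the job in; it is judged then, once.
The state is a dict: "time": time; "qpos": joint angles; "dq": joint speeds; "joint_efforts": joint torques, N m; "eef_pos": TCP position; "tcp_rot": TCP orientation; "contact_force": force on the tool from outside, world axes, zero at the start; "wrist_torque": the same for the moment, N m; "opening": opening from 0.0 (shut) to 1.0 (fully open); "finger_force": force on a finger pad.
Only numpy, scipy, OpenCV 4.12 (cv2) and the standard library are available. Lean on these libraries where they do the work, as an engineer would, in place of code of your own. Each camera call takes 0.05 s, during which the arm holds its last target. There are 200 camera calls.

## Working session

There is one attempt and no reset: what is moved stays moved. The work goes in short steps, Python scripts to look and compute and a tool call to move; the robot and the scene stay as the last step left them, time stands still between calls to the robot, and variables do not carry over. Pictures are saved under pics/ and viewed, at most 12 in all, crops included, and the job is handed in when it is done.

Besides the shell and the picture viewer there is one more tool, called after ">>>" as name(argument=value, ...), one argument or row to a line, values as JSON. send_rows: Moves the arm, as the interface text tells. Its arguments: {"type":"object","properties":{"moves":{"type":"string"},"newtons":{"type":"number"}},"required":["moves"]}

```bash
ls; mkdir -p pics
cat > h.py <<'E'
import numpy as np, cv2
from plant import ctrl
from scipy.spatial.transform import Rotation as R
def cam(n):
    c=ctrl.read_camera(n); c['f']=200/np.tan(np.radians(c['fovy'])/2)
    c['K']=np.array([[c['f'],0,c['cx']],[0,c['f'],c['cy']],[0,0,1]]); c['E']=np.array(c['extrinsics']); c['D']=np.array(c['distortion'],float)
    return c
def ray(c,p):
    u=cv2.undistortPoints(np.array(p,float).reshape(-1,1,2),c['K'],c['D']).reshape(-1,2)
    d=np.c_[u[:,0],-u[:,1],-np.ones(len(u))]@c['E'][:3,:3].T
    return c['E'][:3,3],d
def onz(c,p,z):
    o,d=ray(c,p); return o+d*((z-o[2])/d[:,2])[:,None]
def proj(c,P):
    q=(np.atleast_2d(P)-c['E'][:3,3])@c['E'][:3,:3]
    return cv2.projectPoints(q*[1,-1,-1],np.zeros(3),np.zeros(3),c['K'],c['D'])[0].reshape(-1,2)
def save(c,name): cv2.imwrite('pics/'+name+'.png',c['image'][:,:,::-1])
def toolmove(pos,rot=None):
    s=ctrl.get_state(); r=R.from_quat(s['tcp_rot'])
    print('shift',np.round(r.inv().apply(np.array(pos)-s['eef_pos'])/.2,4))
    if rot is not None: print('turn',np.round((r.inv()*rot).as_rotvec()/(2*np.pi),4))
E
python3 - <<'E'
from h import *
s=ctrl.get_state(); print(s); print(ctrl.finger_overhang)
ims=[]
for n in ('scene','top','wrist'):
    c=cam(n); print(n,c['fovy'],c['cx'],c['cy'],c['D'],c['E'].round(3).tolist()); save(c,n+'0')
E
```

```text
pics
{'time': 0.0, 'qpos': array([ 1.01301590e+00,  2.87195007e-01,  1.57818773e+00, -4.16054817e-06,
        1.27860119e+00, -1.50026523e-01]), 'dq': array([ 0.00170943,  0.00133309,  0.00252652, -0.00074604,  0.00188465,
        0.0006271 ]), 'joint_efforts': array([ 1.47620362e-04, -4.05985951e+01, -2.92621887e+01, -1.18879220e-04,
        5.95646459e-03, -2.82395440e-07]), 'eef_pos': array([0.26729559, 0.61907883, 0.22182183]), 'tcp_rot': array([ 2.02466766e-01,  9.79288404e-01, -1.12223046e-03, -4.12494553e-04]), 'contact_force': array([ 0.36920421,  0.43439821, -0.88389047]), 'wrist_torque': array([-0.03222306, -0.02591518, -0.04886592]), 'finger_force': 0.0, 'opening': 1.0014832689996522}
0.014
scene 42.62752037424592 315.78114025157765 194.4192935846049 [-0.10419716  0.          0.          0.          0.        ] [[-0.822, 0.257, -0.508, -0.524], [-0.569, -0.391, 0.724, 1.525], [-0.012, 0.884, 0.468, 1.086], [0.0, 0.0, 0.0, 1.0]]
top 42.946800595442184 323.1011481511086 201.59792222993656 [0.01659311 0.         0.         0.         0.        ] [[0.014, 0.991, -0.13, 0.299], [-1.0, 0.013, -0.011, 0.021], [-0.009, 0.13, 0.992, 2.04], [0.0, 0.0, 0.0, 1.0]]
wrist 67.34025820062767 316.61602228142505 204.59861721647937 [-0.04566663  0.          0.          0.          0.        ] [[0.396, -0.877, -0.273, 0.198], [0.918, 0.377, 0.12, 0.649], [-0.002, -0.298, 0.955, 0.372], [0.0, 0.0, 0.0, 1.0]]
```

View pics/top0.png

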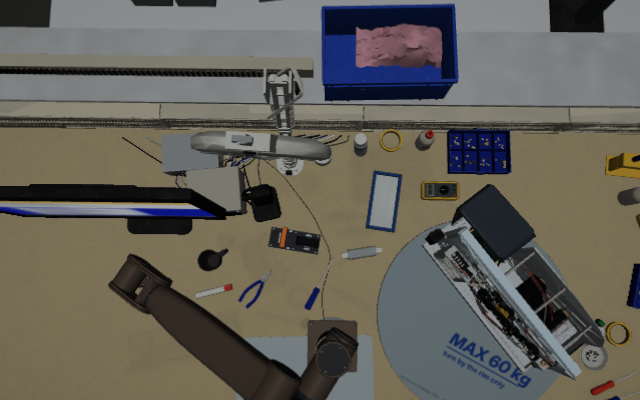

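View pics/scene0.png

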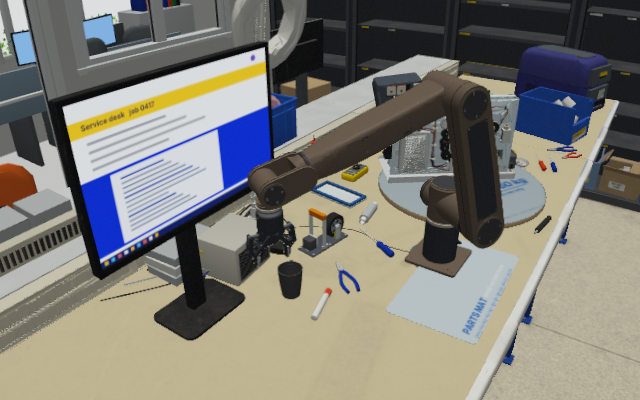

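The top view shows the unit at about (294,240), with its orange handle at (284,237) and wheel on the right. The blue tray is at (384,201) and the mug at (210,260). The scene view agrees: unit at (322,230), tray at (338,192).

```bash
cat >> h.py <<'E'
def mask(c,lo,hi,box=None):
    h=cv2.cvtColor(c['image'],cv2.COLOR_RGB2HSV); m=cv2.inRange(h,np.array(lo),np.array(hi))
    if box is not None:
        k=np.zeros_like(m); x0,y0,x1,y1=box; k[y0:y1,x0:x1]=1; m=m*k
    return m
def big(m):
    cs=cv2.findContours(m,cv2.RETR_EXTERNAL,cv2.CHAIN_APPROX_NONE)[0]
    return max(cs,key=cv2.contourArea)
def rect(c,m,z):
    P=onz(c,big(m).reshape(-1,2),z)[:,:2]
    r=cv2.minAreaRect((P*1000).astype(np.float32)); return r, cv2.boxPoints(r)
E
python3 - <<'E'
from h import *
c=cam('top')
r,b=rect(c,mask(c,(5,120,100),(22,255,255),(265,215,325,260)),.152); print('handle',r)
r,b=rect(c,mask(c,(98,80,40),(120,255,255),(350,160,410,240)),.02); print('tray',r,b)
m=mask(c,(0,0,0),(179,90,80),(265,220,330,260)); print('dark plate',rect(c,m,.01))
for n,p,z in (('mug',(210,260),.1),('roll?',(361,140),.19),('red can?',(427,138),.1),('meter',(439,190),.045),('tube',(361,253),.03),('monitor',(210,210),.4),('lampbase',(290,170),.05),('blackbox',(264,203),.1)): print(n,onz(c,[p],z)[0].round(3))
E
```

```text
handle ((413.3845520019531, 188.6608428955078), (16.315704345703125, 73.13338470458984), 81.030029296875)
tray ((570.3739013671875, -198.54725646972656), (112.94678497314453, 234.850830078125), 82.0499496459961) [[ 446.26624 -238.23682]
 [ 678.86    -270.71896]
 [ 694.48157 -158.8577 ]
 [ 461.88782 -126.37555]]
dark plate (((408.12640380859375, 155.92672729492188), (202.5243682861328, 80.4555892944336), 81.36150360107422), array([[353.14545 ,  61.8555  ],
       [432.6883  ,  49.771088],
       [463.10736 , 249.99796 ],
       [383.5645  , 262.08237 ]], dtype=float32))
mug [0.324 0.469 0.1  ]
roll? [ 0.774 -0.096  0.19 ]
red can? [ 0.808 -0.359  0.1  ]
meter [ 0.612 -0.415  0.045]
tube [ 0.36  -0.108  0.03 ]
monitor [0.481 0.406 0.4  ]
lampbase [0.684 0.177 0.05 ]
blackbox [0.544 0.27  0.1  ]
```

View pics/wrist0.png

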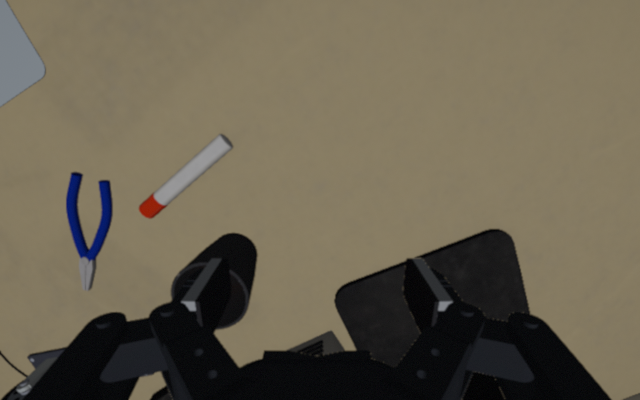

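Sizes agree with the data: handle 73x16, plate 202x80, tray 235x113 mm. I'm moving over the handle for a closer look with the wrist camera.

```bash
python3 - <<'E'
from h import *
def yr(deg): # tool down, tool y at yaw deg
    y=np.array([np.cos(np.radians(deg)),np.sin(np.radians(deg)),0]); z=np.array([0,0,-1.]); return R.from_matrix(np.c_[np.cross(y,z),y,z])
for p in ((.30,.36,.26),(.37,.19,.30)): toolmove(p,yr(-98.7))
E
cat >> h.py <<'E'
def yr(deg): # tool down, tool y at yaw deg
    y=np.array([np.cos(np.radians(deg)),np.sin(np.radians(deg)),0]); z=np.array([0,0,-1.]); return R.from_matrix(np.c_[np.cross(y,z),y,z])
E
```

```text
shift [-0.6636 -1.1258 -0.1868]
turn [-1.000e-04  4.000e-04  4.593e-01]
shift [-1.322  -1.7676 -0.386 ]
turn [-1.000e-04  4.000e-04  4.593e-01]
```

>>> send_rows(
  moves="0 0 0.2 -0.58 -0.99 -0.17 1;0 0 0.2 -0.58 -0.99 -0.17 1;0 0 0.2 -0.58 -0.99 -0.17 1;0 0 0.459 -0.58 -0.99 -0.17 1;0 0 0.459 -0.58 -0.99 -0.17 1;0 0 0.459 -0.58 -0.99 -0.17 1;0 0 0.459 -0.58 -0.99 -0.17 1;0 0 0.459 -0.58 -0.99 -0.17 1;0 0 0.459 -0.58 -0.99 -0.17 1;0 0 0.459 -0.58 -0.99 -0.17 1;0 0 0.459 -0.58 -0.99 -0.17 1;0 0 0.459 -0.58 -0.99 -0.17 1",
)

```text
time: 1.7
eef_pos: [0.2955, 0.3918, 0.257]
tcp_rot: [0.972, 0.237, -0.0, 0.0]
contact_force: [-0.4, 0.1, 0.9]
opening: 1.002
finger_force: 0.0
```

Run:
```python
from h import *
s=ctrl.get_state();print(s['qpos'],s['eef_pos'],s['time'])
toolmove((.39,.20,.30),yr(-98.7))
```

```text
[ 7.17457580e-01 -1.55805895e-01  1.98008348e+00  3.04476224e-05
  1.31765306e+00  1.81062511e+00] [0.29548456 0.39175594 0.25702317] 1.7
shift [-0.0211  1.0687 -0.2148]
turn [0.     0.     0.1002]
```

>>> send_rows(
  moves="0 0 0.1 0 0.5 -0.2 1;0 0 0.1 -0.02 0.95 -0.2 1;0 0 0.1 -0.02 0.95 -0.2 1;0 0 0.1 -0.02 0.95 -0.2 1;0 0 0.1 -0.02 0.95 -0.2 1;0 0 0.1 -0.02 0.95 -0.2 1",
)

```text
time: 2.45
eef_pos: [0.38, 0.2223, 0.297]
tcp_rot: [0.997, -0.071, -0.0, -0.0]
contact_force: [-0.5, 0.1, -0.3]
opening: 1.0
finger_force: 0.0
```

Run:
```python
from h import *
c=cam('wrist'); save(c,'w1'); print(ctrl.get_state()['eef_pos'])
```

```text
[0.37994448 0.22245351 0.2969204 ]
```

View pics/w1.png

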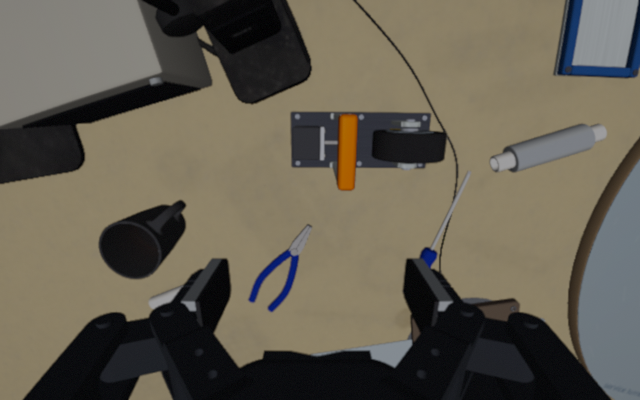

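The wrist view shows the unit square in frame. The plate spans (291,111) to (430,168), the handle is at (347,151) and the wheel at (409,146).

Run:
```python
from h import *
c=cam('wrist')
h=cv2.cvtColor(c['image'],cv2.COLOR_RGB2HSV)
print('sample plate',h[160,310],h[118,360],'orange top',h[140,347],h[184,347],'bg',h[200,347])
m=mask(c,(5,150,100),(22,255,255),(320,90,370,210))
print(cv2.boundingRect(big(m)), np.median(h[...,2][m>0]))
for r in (116,125,140,160,170,178,184,188):
    x=np.where(m[r])[0]; print(r,x.min(),x.max(),h[r,(x.min()+x.max())//2], end=' | ')
print()
mp=mask(c,(100,0,0),(140,255,130),(285,100,440,180)); 
r,b=rect(c,mp,.008); print(r,b)
```

```text
sample plate [117  40  57] [114  29 124] orange top [ 17 255 172] [ 16 255 172] bg [ 21  67 141]
(338, 114, 20, 76) 171.0
116 341 356 [ 16 255 158] | 125 340 357 [ 18 255 172] | 140 339 356 [ 17 255 172] | 160 339 355 [ 17 255 172] | 170 338 355 [ 17 255 172] | 178 338 354 [ 17 255 172] | 184 338 354 [ 17 255 171] | 188 339 353 [ 16 255 161] | 
((398.996337890625, 99.88862609863281), (124.74746704101562, 76.98413848876953), 82.2192153930664) [[352.41428   43.30033 ]
 [428.68967   32.877968]
 [445.5784   156.47693 ]
 [369.303    166.89929 ]]
```

Run:
```python
from h import *
c=cam('wrist')
print('handle',rect(c,mask(c,(5,150,100),(22,255,255),(320,90,370,210)),.152)[0])
P=onz(c,[(291,111),(291,168),(430,112),(434,167)],.008);print(P.round(4))
a=P[:2].mean(0);b=P[2:].mean(0);d=b-a;print('len',np.linalg.norm(d),np.degrees(np.arctan2(-d[1],-d[0])),(a+b)/2)
p=(.4134,.188,.26)
toolmove(p,yr(-98.7));toolmove((.4134,.188,.135),yr(-98.7))
```

```text
handle ((413.0245361328125, 186.8657989501953), (16.98208999633789, 73.19031524658203), 81.37279510498047)
[[0.4611 0.2465 0.008 ]
 [0.3813 0.2598 0.008 ]
 [0.4329 0.0527 0.008 ]
 [0.3532 0.0495 0.008 ]]
len 0.20399346327371018 82.0692225094963 [0.40712155 0.15211191 0.008     ]
shift [0.1901 0.1473 0.1847]
turn [0.     0.0001 0.0015]
shift [0.1904 0.1473 0.8097]
turn [0.     0.0001 0.0015]
```

>>> send_rows(
  moves="0 0 0.0015 0.19 0.148 0.2 1;0 0 0.0015 0.19 0.148 0.3 1;0 0 0.0015 0.19 0.148 0.5 1;0 0 0.0015 0.19 0.148 0.65 1;0 0 0.0015 0.19 0.148 0.75 1;0 0 0.0015 0.19 0.148 0.81 1;0 0 0.0015 0.19 0.148 0.81 1",
)

```text
time: 3.48
eef_pos: [0.4132, 0.1874, 0.1346]
tcp_rot: [0.997, -0.076, -0.001, 0.0]
contact_force: [-0.6, 0.3, -0.5]
opening: 1.0
finger_force: 0.0
```

>>> send_rows(
  moves="0 0 0 0 0 0 -1;0 0 0 0 0 0 -1;0 0 0 0 0 0 -1;0 0 0 0 0 0 -1;0 0 0 0 0 0 -1;0 0 0 0 0 0 -1;0 0 0 0 0 0 -1;0 0 0 0 0 0 -1",
  newtons=60,
)

```text
time: 4.47
eef_pos: [0.4141, 0.1869, 0.1359]
tcp_rot: [0.997, -0.077, 0.0, 0.0]
contact_force: [-1.7, -1.7, 6.0]
opening: 0.188
finger_force: 61.4
```

>>> send_rows(
  moves="0 0 0 0 0 -0.05 -1;0 0 0 0 0 -0.1 -1;0 0 0 0 0 -0.2 -1;0 0 0 0 0 -0.3 -1;0 0 0 0 0 -0.4 -1;0 0 0 0 0 -0.4 -1;0 0 0 0 0 -0.4 -1",
)

```text
time: 5.35
eef_pos: [0.4128, 0.1869, 0.2138]
tcp_rot: [0.997, -0.077, -0.001, 0.0]
contact_force: [-0.3, -0.5, -7.9]
opening: 0.183
finger_force: 59.8
```

Run:
```python
from h import *
s=ctrl.get_state();print(s['eef_pos'],s['contact_force'],s['opening'])
c=cam('wrist');save(c,'w2'); cv2.imwrite('pics/w2.png',c['image'][:,:,::-1])
# unit yaw assumed == tool y + 180; tray yaw 172.05
toolmove((.5387,-.1941,s['eef_pos'][2]),yr(-7.95))
```

```text
[0.41275374 0.18693352 0.2137813 ] [-0.34502586 -0.53702724 -7.91758203] 0.1832479087367397
shift [ 0.9151  1.7856 -0.0029]
turn [-0.0003  0.0006 -0.2524]
```

View pics/w2.png

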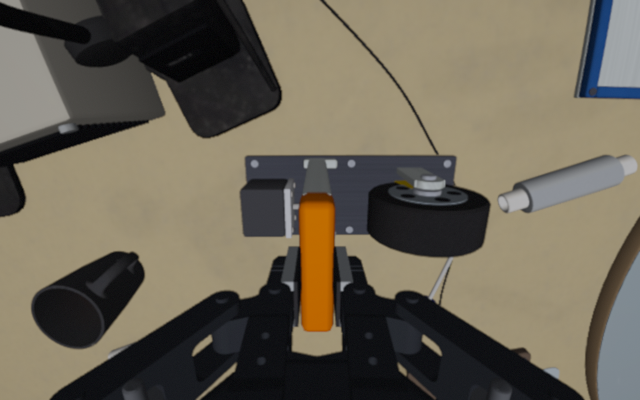

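The unit hangs level, with the plate's back edge at (246–456,155). The yellow mark is low on the handle side, near (403,182). Next I check how the plate sits in the hand.

Run:
```python
from h import *
c=cam('wrist'); s=ctrl.get_state(); r=R.from_quat(s['tcp_rot'])
h=cv2.cvtColor(c['image'],cv2.COLOR_RGB2HSV)
for x in (270,350,440): print(x,h[148:164,x].tolist())
print([h[170,x].tolist() for x in range(240,252)],[h[165,x].tolist() for x in range(450,462)])
P=onz(c,[(246,155.5),(455.5,155.5)],.0865)
print((r.inv().apply(P-s['eef_pos'])*1000).round(1))
```

```text
270 [[21, 60, 157], [21, 60, 158], [21, 61, 158], [21, 63, 159], [20, 64, 160], [21, 63, 153], [20, 61, 113], [10, 12, 66], [115, 42, 66], [115, 44, 70], [115, 43, 71], [113, 43, 71], [113, 47, 71], [115, 43, 71], [115, 43, 72], [115, 40, 71]]
350 [[21, 61, 158], [21, 63, 158], [21, 63, 158], [21, 63, 159], [21, 63, 159], [21, 64, 151], [20, 60, 106], [135, 8, 62], [115, 43, 65], [115, 46, 67], [117, 31, 81], [113, 25, 122], [113, 22, 149], [114, 23, 157], [112, 24, 158], [112, 24, 158]]
440 [[21, 66, 159], [21, 66, 159], [21, 64, 159], [22, 65, 158], [21, 65, 158], [22, 66, 150], [21, 68, 120], [15, 22, 71], [112, 43, 65], [115, 47, 71], [115, 43, 71], [115, 44, 70], [115, 44, 70], [115, 44, 70], [113, 44, 70], [115, 44, 69]]
[[21, 60, 153], [20, 62, 153], [21, 60, 152], [20, 60, 153], [20, 57, 147], [17, 46, 116], [135, 14, 75], [115, 44, 70], [113, 47, 71], [117, 40, 71], [117, 40, 70], [118, 43, 71]] [[115, 30, 103], [115, 39, 78], [113, 47, 70], [114, 51, 70], [115, 21, 72], [17, 40, 101], [20, 62, 140], [22, 63, 158], [21, 65, 161], [21, 64, 160], [21, 64, 160], [21, 64, 160]]
[[ 37.7 -64.4 126.8]
 [ 38.1 129.7 127. ]]
```

>>> send_rows(
  moves="0 0 -0.02 0.06 0.1 0 -1;0 0 -0.04 0.12 0.24 0 -1;0 0 -0.06 0.18 0.38 0 -1;0 0 -0.08 0.26 0.52 0 -1;0 0 -0.1 0.34 0.66 0 -1;0 0 -0.12 0.4 0.8 0 -1;0 0 -0.14 0.46 0.9 0 -1;0 0 -0.15 0.48 0.95 0 -1;0 0 -0.15 0.48 0.95 0 -1",
)

```text
time: 6.58
eef_pos: [0.4791, -0.016, 0.2141]
tcp_rot: [0.924, 0.383, -0.001, -0.001]
contact_force: [-0.2, 0.5, -6.9]
opening: 0.187
finger_force: 59.8
```

Run:
```python
from h import *
toolmove((.5387,-.1941,.2138),yr(-7.95))
```

```text
shift [-4.197e-01  8.398e-01  5.000e-04]
turn [-3.000e-04  1.000e-04 -1.028e-01]
```

>>> send_rows(
  moves="0 0 -0.02 -0.05 0.1 0 -1;0 0 -0.04 -0.12 0.24 0 -1;0 0 -0.06 -0.2 0.4 0 -1;0 0 -0.08 -0.28 0.56 0 -1;0 0 -0.103 -0.35 0.7 0 -1;0 0 -0.103 -0.4 0.8 0 -1;0 0 -0.103 -0.42 0.84 0 -1;0 0 -0.103 -0.42 0.84 0 -1;0 0 -0.103 -0.42 0.84 0 -1",
)

```text
time: 7.7
eef_pos: [0.5392, -0.1922, 0.215]
tcp_rot: [0.753, 0.658, 0.0, -0.001]
contact_force: [-0.5, -0.8, -6.7]
opening: 0.184
finger_force: 59.8
```

Run:
```python
from h import *
c=cam('wrist');save(c,'w3'); print(ctrl.get_state()['eef_pos'],c['E'].round(3))
```

```text
[ 0.53922115 -0.19232325  0.21510064] [[ 0.991  0.128  0.041  0.55 ]
 [-0.134  0.946  0.295 -0.117]
 [-0.001 -0.298  0.955  0.365]
 [ 0.     0.     0.     1.   ]]
```

View pics/w3.png

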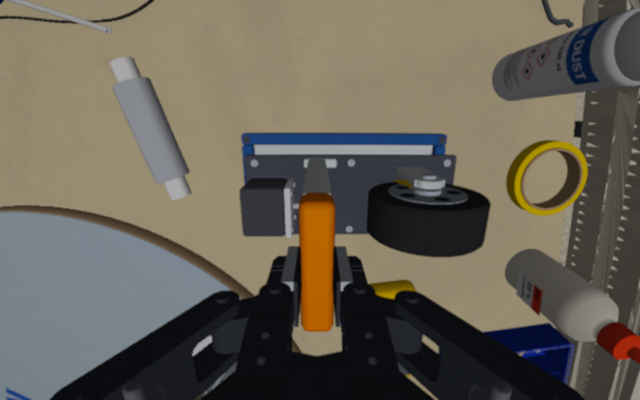

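The tray's far rim shows at about (242–447,134), parallel to the plate. The spray can and the tape roll, at (550,170), are clear of it.

Run:
```python
from h import *
c=cam('wrist'); s=ctrl.get_state(); r=R.from_quat(s['tcp_rot'])
m=mask(c,(98,120,30),(120,255,255),(225,120,470,160)); k=big(m).reshape(-1,2); print(cv2.boundingRect(big(m)))
top=lambda x: k[k[:,0]==x][:,1].min()
L=[(x,top(x)) for x in (260,300,340,380,420,435)]
print(L)
row=[(np.where(m[y])[0].min(),np.where(m[y])[0].max()) for y in (138,142,146,150)];print(row)
h=lambda P:(r.inv().apply(P-s['eef_pos'])*1000).round(1)
print('rim back edge',h(onz(c,L,.02)).tolist())
print('rim ends',h(onz(c,[(a-.5,y) for (a,b),y in zip(row,(138,142,146,150))],.02)).tolist(),h(onz(c,[(b+.5,y) for (a,b),y in zip(row,(138,142,146,150))],.02)).tolist())
for z in (.0865,.0785): print('plate',h(onz(c,[(245.5,154.5),(455.5,154.5)],z)).tolist())
t=cam('top')
print('tray top',rect(t,mask(t,(98,80,40),(120,255,255),(350,160,410,240)),.02)[0])
```

```text
(242, 133, 204, 27)
[(260, np.int32(134)), (300, np.int32(133)), (340, np.int32(134)), (380, np.int32(134)), (420, np.int32(134)), (435, np.int32(134))]
[(np.int64(250), np.int64(438)), (np.int64(243), np.int64(438)), (np.int64(243), np.int64(443)), (np.int64(243), np.int64(444))]
rim back edge [[51.1, -63.1, 195.2], [52.1, -18.1, 195.2], [51.0, 26.9, 195.2], [51.2, 72.0, 195.2], [51.5, 117.4, 195.1], [51.6, 134.5, 195.1]]
rim ends [[46.7, -75.3, 195.2], [42.3, -83.5, 195.2], [37.8, -83.9, 195.2], [33.2, -84.2, 195.2]] [[47.2, 139.0, 195.1], [42.7, 139.6, 195.1], [38.3, 145.9, 195.1], [33.7, 147.6, 195.1]]
plate [[37.3, -65.3, 128.7], [37.7, 130.2, 128.6]]
plate [[36.2, -67.2, 136.7], [36.7, 134.0, 136.6]]
tray top ((632.092041015625, -155.66673278808594), (27.963729858398438, 128.92813110351562), 71.90140533447266)
```

>>> send_rows(
  moves="0 0 0 -0.012 -0.001 0.02 -1;0 0 0 -0.012 -0.001 0.08 -1;0 0 0 -0.012 -0.001 0.14 -1;0 0 0 -0.012 -0.001 0.2 -1;0 0 0 -0.012 -0.001 0.24 -1;0 0 0 -0.012 -0.001 0.27 -1;0 0 0 -0.012 -0.001 0.27 -1",
)

```text
time: 8.72
eef_pos: [0.5387, -0.1956, 0.1606]
tcp_rot: [0.753, 0.658, -0.0, -0.001]
contact_force: [-0.2, -0.1, -7.5]
opening: 0.183
finger_force: 59.8
```

Run:
```python
from h import *
c=cam('wrist'); s=ctrl.get_state(); r=R.from_quat(s['tcp_rot']); save(c,'w4')
print(s['eef_pos'],s['contact_force'])
```

```text
[ 0.53901239 -0.19576781  0.16123155] [-0.98692232  1.25818375 -8.03709244]
```

View pics/w4.png

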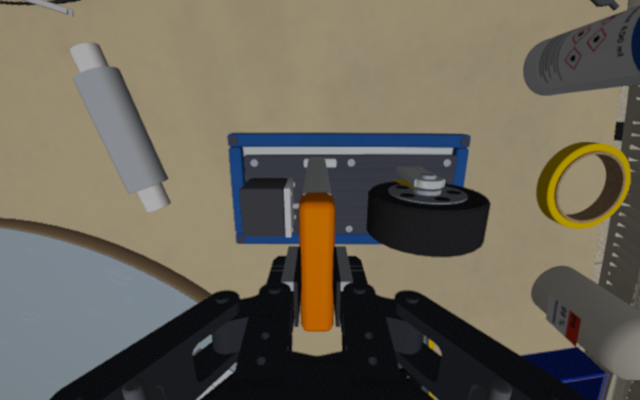

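The plate now sits just above the rim: plate edges at columns 245–455, rim inner edges about 242–458, back floor strip at rows 147–154. I'll check the margins numerically.

Run:
```python
from h import *
c=cam('wrist'); s=ctrl.get_state(); r=R.from_quat(s['tcp_rot']); hv=cv2.cvtColor(c['image'],cv2.COLOR_RGB2HSV)
h=lambda P:(r.inv().apply(P-s['eef_pos'])*1000).round(1)
print('back col 360',[(y,*hv[y,360].tolist()) for y in range(130,158)])
print('left row 172',[(x,*hv[172,x].tolist()) for x in range(228,250)])
print('right row 172',[(x,*hv[172,x].tolist()) for x in range(450,474)])
print('front col 270',[(y,*hv[y,348].tolist()) for y in range(228,248)])
```

```text
back col 360 [(130, 21, 64, 148), (131, 21, 62, 143), (132, 20, 41, 112), (133, 113, 70, 84), (134, 109, 187, 97), (135, 107, 201, 108), (136, 108, 196, 112), (137, 108, 196, 113), (138, 108, 199, 113), (139, 108, 199, 113), (140, 108, 201, 113), (141, 108, 196, 113), (142, 108, 201, 113), (143, 108, 203, 113), (144, 108, 206, 110), (145, 108, 178, 103), (146, 110, 67, 115), (147, 102, 17, 152), (148, 99, 11, 166), (149, 99, 11, 168), (150, 99, 11, 167), (151, 103, 11, 167), (152, 99, 11, 166), (153, 103, 11, 157), (154, 100, 14, 111), (155, 116, 31, 65), (156, 117, 38, 60), (157, 114, 40, 64)]
left row 172 [(228, 21, 63, 146), (229, 18, 35, 125), (230, 113, 75, 109), (231, 109, 177, 117), (232, 108, 200, 120), (233, 108, 196, 121), (234, 108, 202, 121), (235, 108, 200, 120), (236, 108, 196, 121), (237, 108, 198, 121), (238, 108, 198, 120), (239, 107, 201, 118), (240, 107, 199, 113), (241, 108, 196, 100), (242, 108, 204, 75), (243, 110, 107, 69), (244, 107, 48, 95), (245, 109, 39, 91), (246, 114, 36, 70), (247, 115, 43, 65), (248, 117, 39, 66), (249, 114, 39, 65)]
right row 172 [(450
[... 233 characters left out ...]
, 108, 196, 120), (462, 107, 204, 120), (463, 108, 188, 118), (464, 112, 89, 115), (465, 16, 27, 125), (466, 20, 57, 143), (467, 21, 58, 144), (468, 20, 60, 144), (469, 21, 60, 144), (470, 21, 60, 144), (471, 21, 62, 145), (472, 21, 61, 146), (473, 21, 61, 146)]
front col 270 [(228, 113, 22, 149), (229, 111, 24, 149), (230, 112, 26, 149), (231, 111, 26, 139), (232, 112, 28, 100), (233, 114, 65, 74), (234, 109, 164, 92), (235, 108, 197, 109), (236, 108, 199, 114), (237, 108, 201, 114), (238, 108, 199, 114), (239, 108, 199, 114), (240, 107, 203, 113), (241, 107, 204, 114), (242, 109, 196, 113), (243, 116, 66, 108), (244, 19, 53, 140), (245, 21, 64, 151), (246, 21, 64, 151), (247, 21, 64, 152)]
```

Run:
```python
from h import *
c=cam('wrist'); s=ctrl.get_state(); r=R.from_quat(s['tcp_rot'])
h=lambda p,z:(r.inv().apply(onz(c,[p],z)[0]-s['eef_pos'])*1000).round(1)[:2]
A=[h((229.8,172),.02),h((464.3,172),.02),h((360,132.8),.02),h((348,243),.02)]
z=s['eef_pos'][2]-.135+.008
B=[h((245.3,172),z),h((453.8,172),z),h((360,154.3),z),h((348,233),z)]
print(A,B)
f=lambda q:(np.round((q[2][0]+q[3][0])/2,1),np.round((q[0][1]+q[1][1])/2,1),q[2][0]-q[3][0],q[1][1]-q[0][1])
print('tray',f(A),'plate',f(B))
```

```text
[array([ 18.2, -85.2]), array([ 18.6, 147.6]), array([56. , 41.7]), array([-58.2,  33.9])] [array([ 21.1, -66.2]), array([ 21.5, 130. ]), array([37.7, 40.4]), array([-40.4,  31.9])]
tray (np.float64(-1.1), np.float64(31.2), np.float64(114.2), np.float64(232.8)) plate (np.float64(-1.3), np.float64(31.9), np.float64(78.1), np.float64(196.2))
```

>>> send_rows(
  moves="0 0 0 0 -0.003 0.02 -1;0 0 0 0 -0.003 0.04 -1;0 0 0 0 -0.003 0.06 -1;0 0 0 0 -0.003 0.07 -1;0 0 0 0 -0.003 0.08 -1;0 0 0 0 -0.003 0.08 -1",
)

```text
time: 9.62
eef_pos: [0.5383, -0.1956, 0.145]
tcp_rot: [0.753, 0.658, -0.0, -0.0]
contact_force: [-0.0, -0.2, -7.3]
opening: 0.186
finger_force: 59.8
```

>>> send_rows(
  moves="0 0 0 0 0 0.005 -1;0 0 0 0 0 0.008 -1;0 0 0 0 0 0.008 -1",
)

```text
time: 10.0
eef_pos: [0.5385, -0.1957, 0.144]
tcp_rot: [0.753, 0.658, 0.0, 0.0]
contact_force: [-0.2, -0.5, -5.5]
opening: 0.182
finger_force: 60.0
```

Contact is starting, so I ease down a little more.

>>> send_rows(
  moves="0 0 0 0 0 0.004 -1;0 0 0 0 0 0.008 -1;0 0 0 0 0 0.008 -1",
)

```text
time: 10.38
eef_pos: [0.5385, -0.1957, 0.144]
tcp_rot: [0.753, 0.658, -0.0, 0.0]
contact_force: [-4.2, 3.0, 3.4]
opening: 0.184
finger_force: 61.1
```

>>> send_rows(
  moves="0 0 0 0 0 0 -0.4;0 0 0 0 0 0 -0.2;0 0 0 0 0 0 0;0 0 0 0 0 0 0.2;0 0 0 0 0 0 0.2;0 0 0 0 0 -0.1 0.2;0 0 0 0 0 -0.25 0.2;0 0 0 0 0 -0.5 0.2;0 0 0 0 0 -0.8 0.2;0 0 0 0 0 -0.8 0.2",
  newtons=20,
)

```text
time: 11.62
eef_pos: [0.5411, -0.1971, 0.3114]
tcp_rot: [0.753, 0.658, 0.002, 0.007]
contact_force: [0.1, 0.2, 0.3]
opening: 0.605
finger_force: 0.0
```

Run:
```python
from h import *
s=ctrl.get_state(); c=cam('wrist'); save(c,'w5'); print(s['eef_pos'],s['qpos'])
print('handle',rect(c,mask(c,(5,150,100),(22,255,255),(200,60,450,330)),.160)[0])
```

```text
[ 0.54106688 -0.19711883  0.3114231 ] [-5.25478698e-01  3.78179133e-03  1.73228098e+00 -4.13967829e-05
  1.39013431e+00 -3.90581412e-01]
handle ((538.8170776367188, -196.982177734375), (73.39168548583984, 17.249847412109375), 82.49296569824219)
```

View pics/w5.png

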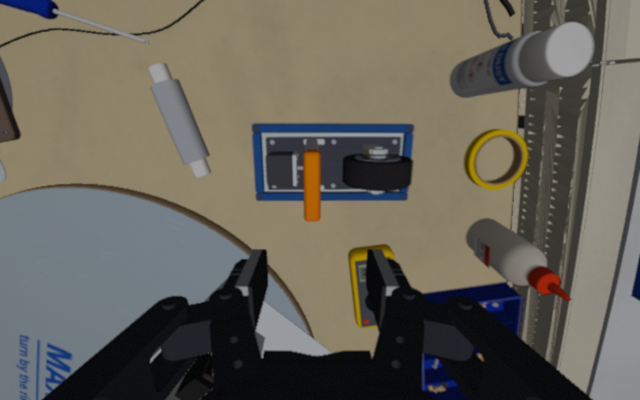

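Released and seated with even margins (handle at 312,185; wheel at 377,170). Next I estimate the mark's angle from the earlier close view and compute the stroke poses.

```bash
cat >> h.py <<'E'
U=np.array([np.cos(np.radians(172.05)),np.sin(np.radians(172.05)),0]); V=np.array([-U[1],U[0],0]); Z=np.array([0,0,1.])
AX=np.array([.6248,-.2085,.066])
def pose(al,rho):
    a=np.radians(al); n=np.sin(a)*U+np.cos(a)*Z
    return AX+n*rho, R.from_matrix(np.c_[np.cross(V,-n),V,-n])
def rel(ref,tgt): # ref,tgt (pos,rot) -> row numbers
    d=ref[1].inv().apply(tgt[0]-ref[0])/.2; w=(ref[1].inv()*tgt[1]).as_rotvec()/(2*np.pi)
    return np.r_[w,d].round(3)
E
python3 - <<'E'
from h import *
c=cam('wrist'); s=ctrl.get_state(); r=R.from_quat(s['tcp_rot'])
T=np.eye(4);T[:3,:3]=r.as_matrix();T[:3,3]=s['eef_pos']
C=np.linalg.inv(T)@c['E']           # cam in tool
img=cv2.imread('pics/w4.png')[:,:,::-1].copy()
m=mask({'image':img},(20,150,60),(35,255,255),(365,150,450,200)); ys,xs=np.where(m); print(len(xs),xs.min(),xs.max(),ys.min(),ys.max())
o=C[:3,3]; k={'K':c['K'],'D':c['D'],'E':C}
p=np.c_[xs,ys]; o,d=ray(k,p)
# unit coords from tool: x_u=-y_t+.032, y_u=-x_t, z_u=-z_t+.135 
f=lambda q:np.c_[-q[:,1]+.0325,-q[:,0]-.0013,-q[:,2]+.135]
O=f(o[None])[0]; Q=f(o+d)-O
P=O+Q*((-.017-O[1])/Q[:,1])[:,None]
ang=np.arctan2(P[:,0]+.055,P[:,2]-.058); print(P.mean(0),np.percentile(ang,[5,50,95]),np.hypot(P[:,0]+.055,P[:,2]-.058).mean())
ref=(s['eef_pos'],r)
print(rel(ref,pose(10,.12)),rel(ref,pose(0,.2)))
s0=pose(10,.12)
print(rel(s0,pose(10,.035)))
g=pose(10,.035)
for a in (4,-2,-8,-14,-20,-26,-32,-38): print(a,rel(g,pose(a,.035)))
E
```

```text
54 395 412 180 186
[-0.04578415 -0.017       0.03341953] [2.59943489 2.76733524 2.92796444] 0.026378723946986277
[-0.021  0.022  0.25  -0.003  0.329  0.602] [ 0.001 -0.     0.251 -0.004  0.434  0.193]
[0.    0.    0.    0.    0.    0.425]
4 [-0.    -0.017  0.     0.018 -0.     0.001]
-2 [ 0.    -0.033  0.     0.036 -0.     0.004]
-8 [ 0.    -0.05   0.     0.054 -0.     0.009]
-14 [ 0.    -0.067 -0.     0.071 -0.     0.015]
-20 [ 0.    -0.083  0.     0.088  0.     0.023]
-26 [ 0.    -0.1   -0.     0.103  0.     0.033]
-32 [-0.    -0.117  0.     0.117 -0.     0.045]
-38 [-0.    -0.133 -0.     0.13  -0.     0.058]
```

>>> send_rows(
  moves="0 0 0.1 0 0.2 0.05 0.4;0 0 0.25 -0.004 0.434 0.1 0.4;0 0 0.251 -0.004 0.434 0.193 0.4;0 0 0.251 -0.004 0.434 0.193 0.4;0 0 0.251 -0.004 0.434 0.193 0.4;0 0 0.251 -0.004 0.434 0.193 0.4;0 0 0.251 -0.004 0.434 0.193 0.4;0 0 0.251 -0.004 0.434 0.193 0.4;0 0 0.251 -0.004 0.434 0.193 0.4;0 0 0.251 -0.004 0.434 0.193 0.4;0 0 0.251 -0.004 0.434 0.193 0.4",
)

```text
time: 13.1
eef_pos: [0.6238, -0.2079, 0.2623]
tcp_rot: [0.998, -0.07, -0.001, -0.0]
contact_force: [0.5, -0.2, 0.1]
opening: 0.701
finger_force: 0.0
```

Run:
```python
from h import *
s=ctrl.get_state(); r=R.from_quat(s['tcp_rot']); ref=(s['eef_pos'],r); print(s['qpos'],s['opening'])
for a,b in ((10,.12),(10,.06),(10,.035)): print(rel(ref,pose(a,b)))
```

```text
[-4.75808786e-01  2.23404508e-01  1.58111935e+00  1.14689800e-05
  1.33911699e+00  1.23522245e+00] 0.700770411861012
[-0.     0.028 -0.    -0.098  0.002  0.391]
[-0.     0.028 -0.    -0.046  0.003  0.686]
[-0.     0.028 -0.    -0.024  0.003  0.809]
```

>>> send_rows(
  moves="0 0.028 0 -0.098 0.002 0.2 0.4;0 0.028 0 -0.098 0.002 0.391 0.4;0 0.028 0 -0.07 0.002 0.55 0.4;0 0.028 0 -0.046 0.003 0.686 0.4;0 0.028 0 -0.03 0.003 0.77 0.4;0 0.028 0 -0.024 0.003 0.809 0.4;0 0.028 0 -0.024 0.003 0.809 0.4;0 0.028 0 -0.024 0.003 0.809 0.4",
)

```text
time: 14.1
eef_pos: [0.6202, -0.2085, 0.103]
tcp_rot: [0.994, -0.07, 0.089, 0.007]
contact_force: [-0.2, 0.4, 0.1]
opening: 0.701
finger_force: 0.0
```

Run:
```python
from h import *
s=ctrl.get_state(); r=R.from_quat(s['tcp_rot']); ref=(s['eef_pos'],r); print(s['contact_force'],rel(ref,pose(10,.035)))
c=cam('wrist'); save(c,'w6')
```

```text
[-0.19546961  0.37441978  0.08244921] [ 0.    -0.001 -0.    -0.01  -0.003  0.011]
```

View pics/w6.png

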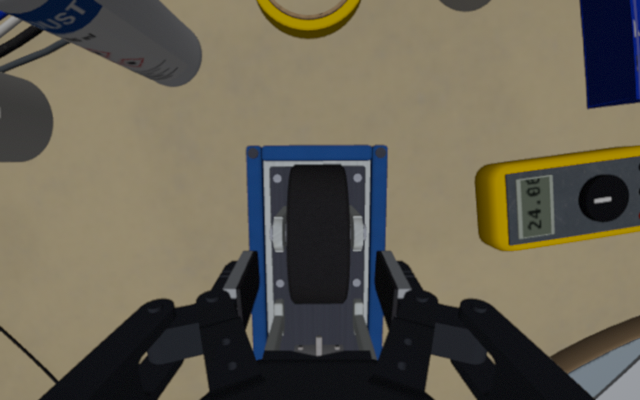

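The wheel is centred between the fingers (tread columns 288–349, pads about 245 and 395). I close on it and make the first stroke.

>>> send_rows(
  moves="0 0 0 -0.006 -0.001 0.008 0.1;0 0 0 -0.006 -0.001 0.008 -0.1;0 0 0 -0.006 -0.001 0.008 -1;0 0 0 -0.006 -0.001 0.008 -1;0 0 0 -0.006 -0.001 0.008 -1;0 0 0 -0.006 -0.001 0.008 -1",
  newtons=25,
)

```text
time: 14.9
eef_pos: [0.6188, -0.2081, 0.1003]
tcp_rot: [0.994, -0.07, 0.088, 0.007]
contact_force: [-3.0, -0.2, 2.6]
opening: 0.364
finger_force: 25.3
```

>>> send_rows(
  moves="0 -0.017 0 0.018 0 0.001 -1;0 -0.033 0 0.036 0 0.004 -1;0 -0.05 0 0.054 0 0.009 -1;0 -0.067 0 0.071 0 0.015 -1;0 -0.083 0 0.088 0 0.023 -1;0 -0.1 0 0.103 0 0.033 -1;0 -0.117 0 0.117 0 0.045 -1;0 -0.133 0 0.13 0 0.058 -1;0 -0.133 0 0.13 0 0.058 -1",
)

```text
time: 16.02
eef_pos: [0.6472, -0.2118, 0.0919]
tcp_rot: [0.944, -0.067, -0.323, -0.023]
contact_force: [1.9, -1.5, 2.4]
opening: 0.362
finger_force: 36.1
```

Run:
```python
from h import *
s=ctrl.get_state(); r=R.from_quat(s['tcp_rot']); ref=(s['eef_pos'],r); print(s['contact_force'],s['qpos'],rel(ref,pose(-38,.035)))
ref=pose(-38,.035)
print(rel(ref,pose(-38,.085)))
for a in (-28,-18,-8,2,10): print(a,rel(ref,pose(a,.085)))
print(rel(ref,pose(10,.035)))
```

```text
[ 1.89722158 -1.46342827  2.39667817] [-0.40415297  0.79796667  1.19654109 -0.16406299  1.78641919  1.32535988] [-0.    -0.001 -0.    -0.009 -0.001 -0.003]
[ 0.    0.    0.   -0.    0.   -0.25]
-28 [ 0.     0.028  0.    -0.074 -0.    -0.244]
-18 [ 0.     0.056  0.    -0.145 -0.    -0.224]
-8 [ 0.     0.083  0.    -0.213  0.    -0.193]
2 [ 0.     0.111  0.    -0.273 -0.    -0.151]
10 [ 0.     0.133  0.    -0.316 -0.    -0.109]
[ 0.     0.133  0.    -0.13   0.     0.058]
```

>>> send_rows(
  moves="0 0 0 0 0 0 0.2;0 0 0 0 0 0 0.3;0 0 0 0 0 0 0.3;0 0 0 0 0 -0.05 0.3;0 0.028 0 -0.05 0 -0.05 0.3;0 0.056 0 -0.09 0 -0.04 0.3;0 0.083 0 -0.12 0 -0.02 0.3;0 0.111 0 -0.14 0 0.01 0.3;0 0.133 0 -0.13 0 0.058 0.3;0 0.133 0 -0.13 0 0.058 0.3;0 0.133 0 -0.13 0 0.058 0.3",
)

```text
time: 17.4
eef_pos: [0.62, -0.2085, 0.1014]
tcp_rot: [0.994, -0.07, 0.088, 0.007]
contact_force: [-0.0, -0.4, -0.0]
opening: 0.652
finger_force: 0.0
```

>>> send_rows(
  moves="0 0 0 0 0 0 0;0 0 0 0 0 0 -1;0 0 0 0 0 0 -1;0 0 0 0 0 0 -1;0 0 0 0 0 0 -1",
)

```text
time: 18.02
eef_pos: [0.6194, -0.2082, 0.1008]
tcp_rot: [0.994, -0.07, 0.089, 0.007]
contact_force: [0.5, 0.7, 4.9]
opening: 0.358
finger_force: 25.6
```

>>> send_rows(
  moves="0 -0.017 0 0.018 0 0.001 -1;0 -0.033 0 0.036 0 0.004 -1;0 -0.05 0 0.054 0 0.009 -1;0 -0.067 0 0.071 0 0.015 -1;0 -0.083 0 0.088 0 0.023 -1;0 -0.1 0 0.103 0 0.033 -1;0 -0.117 0 0.117 0 0.045 -1;0 -0.133 0 0.13 0 0.058 -1;0 -0.133 0 0.13 0 0.058 -1",
)

```text
time: 19.15
eef_pos: [0.647, -0.2117, 0.0923]
tcp_rot: [0.944, -0.067, -0.323, -0.023]
contact_force: [3.4, -0.6, 4.0]
opening: 0.352
finger_force: 31.5
```

>>> send_rows(
  moves="0 0 0 0 0 0 0.2;0 0 0 0 0 0 0.3;0 0 0 0 0 0 0.3;0 0 0 0 0 -0.05 0.3;0 0.028 0 -0.05 0 -0.05 0.3;0 0.056 0 -0.09 0 -0.04 0.3;0 0.083 0 -0.12 0 -0.02 0.3;0 0.111 0 -0.14 0 0.01 0.3;0 0.133 0 -0.13 0 0.058 0.3;0 0.133 0 -0.13 0 0.058 0.3;0 0.133 0 -0.13 0 0.058 0.3",
)

```text
time: 20.52
eef_pos: [0.62, -0.2085, 0.1013]
tcp_rot: [0.994, -0.07, 0.088, 0.007]
contact_force: [-0.2, -0.3, 0.8]
opening: 0.651
finger_force: 0.0
```

Run:
```python
from h import *
s=ctrl.get_state(); r=R.from_quat(s['tcp_rot']); ref=(s['eef_pos'],r); print(s['contact_force'],rel(ref,pose(10,.035)))
c=cam('wrist'); save(c,'w7')
m=mask(c,(20,120,60),(35,255,255),(250,140,390,340)); print((m>0).sum())
c=cam('scene'); 
p=proj(c,AX+.046*Z); print(p)
x,y=p[0].astype(int); cr=c['image'][y-60:y+60,x-80:x+80]; cv2.imwrite('pics/s7.png',cv2.resize(cr[:,:,::-1],None,fx=5,fy=5))
```

```text
[-0.15727164 -0.3269566   0.76287295] [ 0.    -0.    -0.    -0.007 -0.003  0.003]
231
[[327.712325   169.33634729]]
```

```bash
cat >> h.py <<'E'
def markang(c,box=None):
    """angle of yellow pixels on the tread cylinder (deg), with axial coordinate within 17 mm"""
    m=mask(c,(20,120,60),(35,255,255),box); ys,xs=np.where(m)
    o,d=ray(c,np.c_[xs,ys]); q=o-AX
    B=np.c_[d@U,d@V,d@Z]; A=np.array([q@U,q@V,q@Z])
    a=B[:,0]**2+B[:,2]**2; b=A[0]*B[:,0]+A[2]*B[:,2]; g=A[0]**2+A[2]**2-.046**2
    D=b*b-a*g; ok=D>0; t=(-b[ok]-np.sqrt(D[ok]))/a[ok]; P=A+B[ok]*t[:,None]
    k=abs(P[:,1])<.0165; P=P[k]; return np.degrees(np.arctan2(P[:,0],P[:,2])), P[:,1], np.c_[xs,ys][ok][k]
E
python3 - <<'E'
from h import *
for n in ('wrist','scene','top'):
    c=cam(n); a,y,p=markang(c)
    if len(a): print(n,len(a),np.percentile(a,[2,25,50,75,98]).round(1),y.min(),y.max(),p.min(0),p.max(0))
    else: print(n,0)
E
```

```text
wrist 132 [43.5 53.9 54.1 59.6 60.6] -0.01614646693896115 0.016479045230327425 [288 301] [342 307]
scene 12 [63.8 66.3 70.2 74.  76.8] -0.01473491668877469 0.00805427341795717 [333 177] [336 180]
top 0
```

The mark is at about 60°, as the first estimate predicted. One more full stroke, then I measure for the final turn.

>>> send_rows(
  moves="0 0 0 -0.003 -0.001 0 0;0 0 0 -0.003 -0.001 0 -1;0 0 0 -0.003 -0.001 0 -1;0 0 0 -0.003 -0.001 0 -1;0 0 0 0 0 0 -1",
)

```text
time: 21.4
eef_pos: [0.6183, -0.2078, 0.0997]
tcp_rot: [0.994, -0.07, 0.087, 0.006]
contact_force: [-1.6, -0.5, 1.3]
opening: 0.372
finger_force: 25.2
```

>>> send_rows(
  moves="0 -0.017 0 0.018 0 0.001 -1;0 -0.033 0 0.036 0 0.004 -1;0 -0.05 0 0.054 0 0.009 -1;0 -0.067 0 0.071 0 0.015 -1;0 -0.083 0 0.088 0 0.023 -1;0 -0.1 0 0.103 0 0.033 -1;0 -0.117 0 0.117 0 0.045 -1;0 -0.133 0 0.13 0 0.058 -1;0 -0.133 0 0.13 0 0.058 -1",
)

```text
time: 22.52
eef_pos: [0.6464, -0.2113, 0.0915]
tcp_rot: [0.943, -0.066, -0.324, -0.023]
contact_force: [-0.3, 0.1, 0.5]
opening: 0.372
finger_force: 28.4
```

>>> send_rows(
  moves="0 0 0 0 0 0 0.2;0 0 0 0 0 0 0.3;0 0 0 0 0 0 0.3;0 0 0 0 0 -0.05 0.3;0 0.028 0 -0.05 0 -0.05 0.3;0 0.056 0 -0.09 0 -0.04 0.3;0 0.083 0 -0.12 0 -0.02 0.3;0 0.106 0 -0.106 0 0.034 0.3;0 0.106 0 -0.106 0 0.034 0.3;0 0.106 0 -0.106 0 0.034 0.3",
)

```text
time: 23.78
eef_pos: [0.6265, -0.2093, 0.1018]
tcp_rot: [0.997, -0.071, 0.003, 0.001]
contact_force: [0.4, 0.2, 0.4]
opening: 0.651
finger_force: 0.0
```

Run:
```python
from h import *
s=ctrl.get_state(); ref=(s['eef_pos'],R.from_quat(s['tcp_rot'])); print(rel(ref,pose(0,.035)))
for n in ('wrist','scene','top'):
    c=cam(n); a,y,p=markang(c)
    if len(a): print(n,len(a),np.percentile(a,[2,25,50,75,98]).round(1),y.min(),y.max(),p.min(0),p.max(0))
    else: print(n,0)
    if n=='wrist': save(c,'w8')
for a in (-8,-16): print(a,rel(ref,pose(a,.035)))
```

```text
[ 0.    -0.001 -0.    -0.009 -0.003  0.004]
wrist 999 [ 9.7 13.2 17.1 21.5 26.5] -0.01646004457991782 0.016491523595022803 [284 275] [345 297]
scene 18 [ 9.8 14.2 19.7 24.7 28.3] -0.01610940066508637 0.015894609282397054 [327 169] [333 173]
top 0
-8 [ 0.    -0.023 -0.     0.015 -0.003  0.006]
-16 [ 0.    -0.046 -0.     0.039 -0.003  0.011]
```

View pics/w8.png

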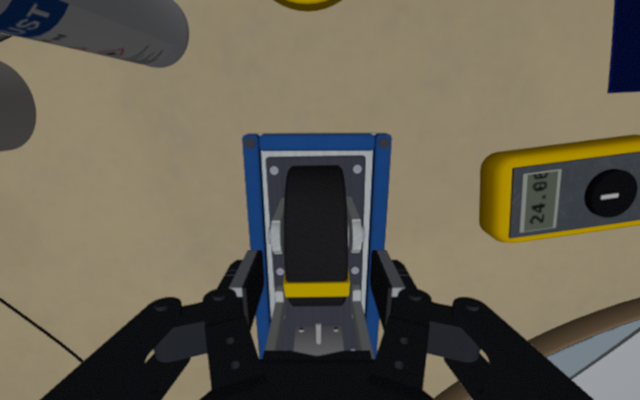

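The mark is in view on the tread at rows 275–297, about 17–18° short of the top. Now the final stroke.

>>> send_rows(
  moves="0 0 0 -0.005 -0.002 0 0;0 0 0 -0.005 -0.002 0 -1;0 0 0 -0.005 -0.002 0 -1;0 0 0 -0.005 -0.002 0 -1;0 -0.017 0 0.013 -0.002 0.001 -1;0 -0.033 0 0.031 -0.002 0.004 -1;0 -0.049 0 0.048 -0.002 0.008 -1;0 -0.049 0 0.048 -0.002 0.008 -1;0 -0.049 0 0.048 -0.002 0.008 -1",
)

```text
time: 25.05
eef_pos: [0.6348, -0.2098, 0.0989]
tcp_rot: [0.986, -0.07, -0.149, -0.01]
contact_force: [0.9, -1.3, 0.2]
opening: 0.366
finger_force: 26.2
```

>>> send_rows(
  moves="0 0 0 0 0 0 0.2;0 0 0 0 0 0 0.3;0 0 0 0 0 0 0.3;0 0 0 0 0 -0.1 0.3;0 0 0 0 0 -0.3 0.3;0 0.049 0 0 0 -0.5 0.3;0 0.049 0 0 0 -0.6 0.3;0 0.049 0 0 0 -0.6 0.3;0 0.049 0 0 0 -0.6 0.3",
)

```text
time: 26.18
eef_pos: [0.6698, -0.2145, 0.213]
tcp_rot: [0.998, -0.071, 0.002, -0.0]
contact_force: [-0.0, 0.7, -0.0]
opening: 0.65
finger_force: 0.0
```

Run:
```python
from h import *
s=ctrl.get_state(); print(s['eef_pos'])
for n in ('wrist','scene','top'):
    c=cam(n); a,y,p=markang(c)
    if len(a): print(n,len(a),np.percentile(a,[2,25,50,75,98]).round(1),y.min(),y.max(),p.min(0),p.max(0))
    if n=='wrist':
        save(c,'w9'); b=(200,40,460,360)
        print('handle',rect(c,mask(c,(5,150,100),(19,255,255),b),.160)[0])
        print('mark',rect(c,mask(c,(21,120,60),(35,255,255),b),.112)[0], 'AX',AX)
        print('tray',rect(c,mask(c,(98,120,30),(120,255,255),(150,20,480,399)),.02)[0])
```

```text
[ 0.66975741 -0.21452962  0.21298909]
wrist 467 [-6.9 -3.3  0.5  4.4  8.5] -0.016034563339103577 0.016465127918319965 [299 245] [334 257]Traceback (most recent call last):
  File "<stdin>", line 8, in <module>
  File "h.py", line 31, in rect
    P=onz(c,big(m).reshape(-1,2),z)[:,:2]
            ~~~^^^
  File "h.py", line 29, in big
    return max(cs,key=cv2.contourArea)
ValueError: max() iterable argument is empty
```

View pics/w9.png

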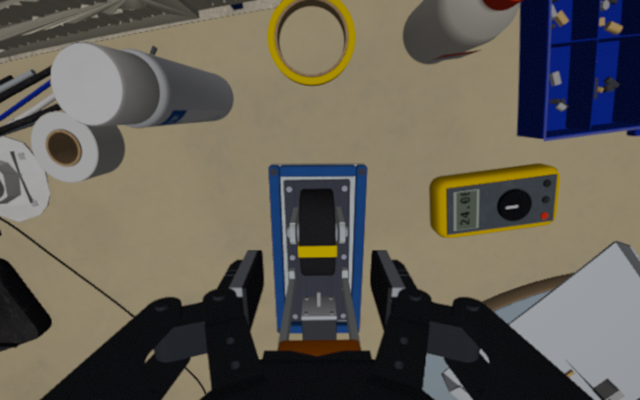

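The mark lies across the tread at rows 245–257, about 0.5° from the top. The unit is seated and the neighbouring objects are untouched. I cross-check the axle position using the wheel's silhouette edges.

Run:
```python
from h import *
c=cam('wrist'); g=cv2.cvtColor(c['image'],cv2.COLOR_RGB2HSV)[...,2]
print(g[183:196,318].tolist(), g[268:284,318].tolist())
def ax(r0,r1):
    o,d=ray(c,[(318,r0),(318,r1)]); q=o-AX; v=np.c_[d@U,d@Z]; v/=np.linalg.norm(v,axis=1)[:,None]
    b=v.sum(0); h=np.arccos(v[0]@v[1])/2; t=-(q@Z)/b[1]
    return (q@U+t*b[0])*1000, 1000*np.sin(h)*np.hypot(t*b[0],t*b[1])
for p in ((188.5,275.5),(189.5,275.5),(188.5,276.5)): print(ax(*p))
s=cam('scene'); a,y,p=markang(s); print(len(a), np.percentile(a,[5,50,95]) if len(a) else '')
```

```text
[61, 61, 61, 61, 58, 42, 21, 11, 12, 16, 15, 16, 14] [27, 25, 25, 27, 24, 22, 23, 36, 58, 62, 61, 61, 61, 62, 60, 62]
(np.float64(-0.17975363432390368), np.float64(45.61056649543701))
(np.float64(0.39556623728218), np.float64(45.11519568638014))
(np.float64(0.37014919755049003), np.float64(46.14372157345657))
14 [-6.58489291  4.45046714 13.35130841]
```

```bash
python3 -c "
from plant import ctrl
print(ctrl.sign_off())"
```

```text
the job is handed in; nothing more can be done
None
```

The feed-wheel unit is seated flat in the tray and released. The yellow mark measured within about 1° of straight up in the wrist camera. The other objects looked undisturbed, and the job was handed in after about 27 s.

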